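# Charge the bench furnace and slide its shutter to the vent stop

### The arm

A 6-joint arm with a two-finger parallel gripper is mounted at the origin on the work surface. World frame = base frame: x ahead of the robot, y to its left, z up, the work surface at z = 0. Lengths are in m, angles in degrees, forces in N, time in s.
With the tool pointing down it reaches from about 0.275 to 0.725 m from the base axis. Payload 5.6 kg.
Tool frame: the origin (TCP) lies at the very end of the fingers, on their centre line; the grasp point (between the pads) lies 19 mm behind it; z points along the fingers, y is the line along which they close (so a half turn about z gives the same grasp; the last joint's range is limited). The gripper opens to 85 mm and grips with 20 to 120 N. Pads are 22 mm wide; open, the fingers measure 114 mm over their backs; the gripper's body (76 mm by 85 mm) begins 54 mm behind the grasp point. The pads swing forward as they close: fully open they stand 13 mm farther back than shut.
Start: joints at [-52.735, 14.616, 6.199, 0, -81.583, -16.306], TCP at [0.197, -0.514, 0.231] pointing down, gripper open.
Joint ranges: [-168.99, 168.99], [-69.2, 112.95], [-62.41, 85.93], [-164.36, 98.24], [-168.68, -3.75], [-174.98, 174.98]. Speed limits (degrees/s): [147.25, 147.25, 180, 180, 180, 180].

### API

Orientations are given as [roll, pitch, yaw] about the fixed x, y, z axes, in that order (R = Rz(yaw) Ry(pitch) Rx(roll)).
In Python, from bench import read_state, optics, ticket gives the robot as it stands.
- The arm moves only by the shell command python3 -m crank 'ROWS' [FORCE]. ROWS is JSON, a list that holds one entry, the list of rows, each a list of 7 numbers: the turn, a rotation vector about the tool's x, y, z in rad, then the shift along the tool's x, y, z in m, then the opening, from 0 (shut) to 1 (fully open). A call has 1 to 5 rows; each row is the pose to reach, as a shift and turn from the pose commanded when the call began, along the tool's axes at that moment; what a row does not reach only later rows make up. A row lasts 1/12 s, in which the tool goes at most 41.7 mm and 7.16 degrees, less where a joint would pass 70% of its speed; a pose out of reach is approached as far as the arm can. A call with a gripper value outside its range is refused whole. The fingers move at their own pace and stop on an object; FORCE is the grip in N (left out, the last holds). Time passes only in rows, so rows that repeat a pose let the fingers close. It gives the time, the measured TCP pose, the force, the opening and the grip force at its end, in the units of the state.
- read_state(): the state, without advancing time (a new reading comes with each control period).
- optics.get_image(name): name is "scene" or "top"; returns a dict with "color" (420x560x3 uint8, red, green, blue), "depth" (420x560 float32, m along the optical axis (not along the pixel's ray), 0 where there is no reading), "fx", "fy", "cx", "cy" (pixels), "R" (3x3) and "t" (3): a world point X has camera coordinates R X + t. Camera axes: x right, y down, z forward; pixel columns grow to the right and rows downward; lengths in m; the calibration is good to about 2 mm. A picture is of the moment at which its call begins.
- ticket.finish_job(): hands the job in; it is judged then, once.
The state is a dict: "time_s": time; "q": joint angles; "qvel": joint speeds; "tau": joint torques, N m; "eef_pos": TCP position; "tcp_rot": TCP orientation; "ft_force": force on the tool from outside, world axes, zero at the start; "torque": the same for the moment, N m; "width": opening from 0.0 (shut) to 1.0 (fully open); "grip_force": force on a finger pad.
Only numpy, scipy, OpenCV 4.12 (cv2) and the standard library are available. Lean on these libraries where they do the work, as an engineer would, in place of code of your own. Each camera call takes 0.05 s, during which the arm holds its last target. There are 200 camera calls.

### The job

Put the loose white hexagonal block into the furnace well, flat on the carrier plate in the notch in front of the two blocks already there, with its flat faces touching both of them. Then slide the furnace shutter across the port until it clicks into its next stop, the vent stop (yellow mark), and let go; it must not end at the closed stop beyond. Leave the grey block and the little cups where they are.

Things in the scene. Friction and masses are not known exactly. Their poses are not given: they have to be found in the camera images.
- furnace: Low bench furnace, 300 x 500 x 160 mm (x, y, z), white with a steel deck. Fixed; origin at the centre of its underside, x away from its control panel, y along its length, z up. A round well (the port, radius 70 mm, white collar) opens in the deck at x = 0, y = -110 mm. Two rails, 19 mm above the deck, run along y at x = +-108 mm; marks on the -x rail: green load, yellow vent, red closed.
- carrier (a point): Centre of the dark carrier plate at the bottom of the well, on its upper surface, 48 mm below the deck (112 mm above the bench); axes as the furnace's. Two white blocks stand on it at x = +17, y = +-20 mm, against a fence 12 mm high on their +x side and rims 6 mm high at y = +-41 mm (x from -30 to +44). The free place is the notch at x = -17, y = 0, open to -x.
- shutter (a joint): Shutter position, m: grey metal plate, 192 x 212 x 6 mm, sliding along furnace -y as the value grows. 0 load stop (port open), 0.165 vent stop, 0.195 closed stop, 0.198 end. Starts at 0.010 to 0.028, clear of the port. A spring ball drops into a notch at each stop and centres the plate when let go within 3 mm of it. Sliding takes 2 to 3 N, leaving a stop about 9 N.
- shutter_grip (a point): Middle of the shutter's handle: black round bar, 12 mm thick, 106 mm long, along furnace x, on two posts 94 mm apart; its axis is 32 mm above the plate's top, 43 mm above the deck (203 mm above the bench). Axes as the furnace's. Room for a finger on either side from above. A red line on the plate, level with the bar, meets the rail's yellow mark at the vent stop.
- block_mid (a point): Centre (half-way up) of the loose white hexagonal ceramic block to load: regular prism, 40 mm across flats, 46 mm across corners, 36 mm high, 0.13 to 0.25 kg, standing on the bench. z is the prism axis; corners on its own +-x, flat faces towards its own +-y and every 60 degrees on. Fingertips 8 mm or more above the carrier clear the rims there.
- block_left_mid (a point): Centre of one of the two white blocks in the well (the one at furnace y = -90 mm), same shape, size and axes; its corners point along furnace +-x.
- block_right_mid (a point): Centre of the other white block in the well (furnace y = -130 mm), same shape, size and axes.
- grey_block_mid (a point): Centre of a dark grey block of the same shape and size on the bench near the loose white one. To be left alone.
- cup0: Small round white ceramic cup, 38 mm across, 26 mm high, origin under its centre. To be left alone.
- cup1: Another such cup. To be left alone.
- cup2: Another such cup. To be left alone.

How it is judged:
By the outcome, as a careful person would: the job done as asked, in the order asked, and still so for the second after the job is handed in, with the robot touching nothing.
It also fails if it takes over 67 s, if anything falls off the work surface, if the arm or the gripper's body presses on something with over 40 N, if the wrist force passes 120 N, or if a joint passes its speed limit or range.

## Working session

There is one attempt and no reset: what is moved stays moved. The work goes in short steps, Python scripts to look and compute and a shell command to move; the robot and the scene stay as the last step left them, time stands still between calls to the robot, and variables do not carry over. Pictures are saved under pics/ and viewed, at most 10 in all, crops included, and the job is handed in when it is done.

```bash
ls; mkdir -p pics; python3 - <<'E'
from bench import read_state, optics
import cv2,numpy as np
s=read_state();print(s)
for n in("scene","top"):
    d=optics.get_image(n);cv2.imwrite(f"pics/{n}0.png",d["color"][:,:,::-1]);np.savez(f"{n}0.npz",**d)
    print(n,d["fx"],d["cx"],d["cy"],np.round(d["R"],3).tolist(),np.round(-np.array(d["R"]).T@d["t"],3))
E
```

```text
pics
{'time_s': 0.0, 'q': array([-5.27356137e+01,  1.46522381e+01,  6.13060217e+00, -2.79315860e-02,
       -8.15826715e+01, -1.63068904e+01]), 'qvel': array([ 0.20058945, -0.01653121, -0.08086557,  0.04294672,  0.05646891,
        0.01400159]), 'tau': array([-4.32062716e-04, -3.86627483e+01,  2.37941533e+01,  5.36540017e+00,
       -6.16394071e-03, -3.74519846e-05]), 'eef_pos': array([ 0.19660729, -0.51312706,  0.2304008 ]), 'tcp_rot': array([ 1.79892132e+02, -2.77594057e-03, -1.59046615e+02]), 'ft_force': array([-0.12521151,  0.58585846, -0.97325019]), 'torque': array([ 0.00493552, -0.05839993,  0.03261372]), 'grip_force': 0.0, 'width': 1.0016327754303356}
scene 397.44363869138425 269.5956260543903 205.0222434817112 [[0.892, 0.451, -0.005], [0.335, -0.671, -0.661], [-0.302, 0.588, -0.75]] [ 0.791 -0.566  0.918]
top 380.37583103691605 281.321401775155 203.93334214441893 [[0.023, -1.0, 0.002], [-0.994, -0.023, -0.111], [0.111, 0.001, -0.994]] [0.381 0.043 1.004]
```

View pics/top0.png

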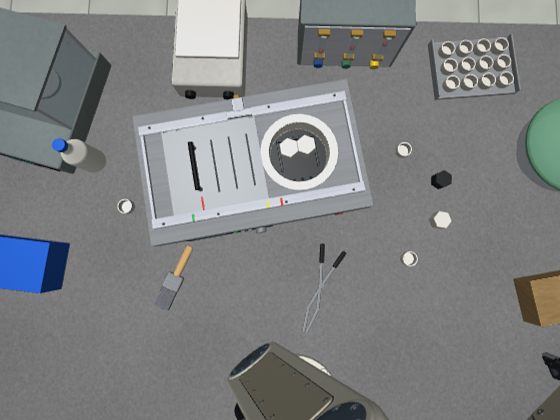

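View pics/scene0.png

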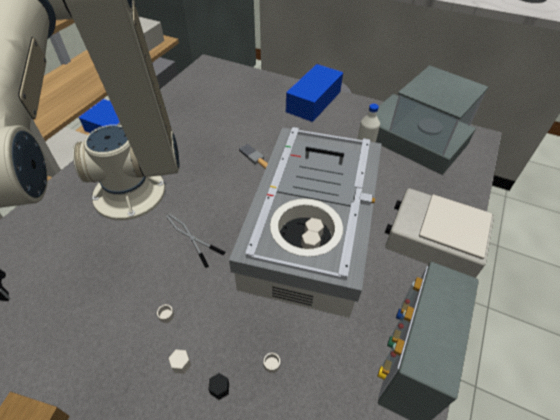

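The top view shows the loose white hex at about (442,220), the grey one at (441,180), and cups at (404,149), (410,259) and (125,206). The furnace is centred near (253,162), with the port at (298,152), the handle at (195,166) and the yellow mark at (268,203). In the scene view the loose hex is at (179,359) and the well blocks are near (313,232).

```bash
cat > h.py <<'E'
import cv2,numpy as np
from bench import read_state, optics
def load(n,live=True):
    return optics.get_image(n) if live else dict(np.load(f"{n}0.npz"))
def ray(d,p,z):
    p=np.atleast_2d(np.asarray(p,float)); R=np.array(d["R"]);t=np.array(d["t"]);C=-R.T@t
    v=np.c_[(p[:,0]-d["cx"])/d["fx"],(p[:,1]-d["cy"])/d["fy"],np.ones(len(p))]@R
    return C+v*((z-C[2])/v[:,2])[:,None]
def blobs(d,mask,box,amin=20):
    m=np.zeros(mask.shape,np.uint8);x0,y0,x1,y1=box;m[y0:y1,x0:x1]=mask[y0:y1,x0:x1]
    c,_=cv2.findContours(m,cv2.RETR_EXTERNAL,cv2.CHAIN_APPROX_NONE)
    return [k for k in c if cv2.contourArea(k)>=amin]
def cen(c):
    m=cv2.moments(c);return np.array([m["m10"]/m["m00"],m["m01"]/m["m00"]])
def hexyaw(P,c):  # corners at yaw+60k : phase of 6th harmonic of the radius
    v=P[:,:2]-c[:2];a=np.arctan2(v[:,1],v[:,0]);r=np.hypot(*v.T)
    b=np.linspace(-np.pi,np.pi,721);o=np.argsort(a);rr=np.interp(b,a[o],r[o],period=2*np.pi)
    return np.degrees(np.angle((rr*np.exp(6j*b)).mean()))/6, rr.mean()
E
python3 - <<'E'
from h import *
for n,bx,wb in(("top",(425,205,460,235),(275,130,320,162)),("scene",(160,340,200,375),(298,215,326,247))):
    d=load(n,0);g=d["color"].astype(int);br=(g.min(2)>190).astype(np.uint8)
    for k in blobs(d,br,bx):
        P=ray(d,k[:,0],.036);c=ray(d,cen(k),.036)[0];print(n,"loose",cv2.contourArea(k),c.round(4),hexyaw(P,c))
    for k in blobs(d,br,wb):
        P=ray(d,k[:,0],.148);r=cv2.minAreaRect((P[:,:2]*1000).astype(np.float32));print("well",cv2.contourArea(k),cen(k),ray(d,cen(k),.148)[0].round(4),r)
    dk=(g.max(2)<60).astype(np.uint8)
    hb=(180,130,210,200) if n=="top" else (300,140,350,170)
    for k in blobs(d,dk,hb):
        P=ray(d,k[:,0],.203);r=cv2.minAreaRect((P[:,:2]*1000).astype(np.float32));print("handle",cv2.contourArea(k),r)
    gb=(425,165,460,195) if n=="top" else (200,368,235,402)
    for k in blobs(d,dk,gb):print("grey",cv2.contourArea(k),ray(d,cen(k),.036)[0])
    hsv=cv2.cvtColor(d["color"],cv2.COLOR_RGB2HSV)
    for nm,lo,hi in(("g",45,80),("y",22,35),("r",0,8)):
        m=cv2.inRange(hsv,(lo,110,90),(hi,255,255))
        fb=(180,190,300,225) if n=="top" else (260,150,300,215)
        for k in blobs(d,m,fb,2):print(nm,cen(k).round(1),cv2.contourArea(k),ray(d,cen(k),.179)[0].round(4))
    # white collar inner/outer
    cb=(255,108,345,195) if n=="top" else (262,190,350,262)
    for k in blobs(d,br,cb,300):
        e=cv2.fitEllipse((ray(d,k[:,0],.160)[:,:2]*1000).astype(np.float32));print("collar",e)
    cv2.imwrite(f"pics/{n}_crop.png",cv2.resize(d["color"][(100 if n=='top' else 120):(240 if n=='top' else 280),(130 if n=='top' else 220):(380 if n=='top' else 400),::-1],None,fx=3,fy=3,interpolation=cv2.INTER_CUBIC))
E
```

```text
top loose 169.5 [ 0.4596 -0.3675  0.036 ] (np.float64(22.595384119456735), np.float64(0.01878814424944417))
well 431.0 [297.01856148 145.42150039] [0.6129 0.011  0.148 ] ((612.8157958984375, 10.694660186767578), (42.93733596801758, 78.63788604736328), 11.62374210357666)
handle 183.5 ((547.8734130859375, 232.39053344726562), (107.60997772216797, 12.579570770263672), 11.997880935668945)
grey 235.5 [ 0.56198491 -0.36534241  0.036     ]
g [192.8 217.3] 3.5 [0.4392 0.2356 0.179 ]
y [267.8 204. ] 6.0 [0.4721 0.0735 0.179 ]
r [281.1 201.3] 6.5 [0.4789 0.0445 0.179 ]
r [202.2 202.2] 9.0 [0.4727 0.2167 0.179 ]
collar ((590.4860229492188, 14.450061798095703), (167.27755737304688, 206.40850830078125), 45.033775329589844)
scene loose 206.5 [ 0.4594 -0.3679  0.036 ] (np.float64(23.542013907973256), np.float64(0.017889319179638603))
well 118.5 [310.99718706 237.09563994] [ 0.6168 -0.0093  0.148 ] ((616.9628295898438, -8.823030471801758), (35.69635772705078, 32.16191101074219), 9.145455360412598)
well 109.5 [314.1217656  224.43531202] [0.6086 0.0301 0.148 ] ((608.5377197265625, 30.028396606445312), (35.77752685546875, 33.05082321166992), 12.134138107299805)
handle 104.0 ((550.2556762695312, 222.34625244140625), (103.18724822998047, 40.91053009033203), 9.059618949890137)
grey 367.5 [ 0.56997421 -0.3775174   0.036     ]
collar ((594.9451904296875, 9.582819938659668), (170.8213348388672, 172.4335479736328), 106.41488647460938)
```

View pics/top_crop.png

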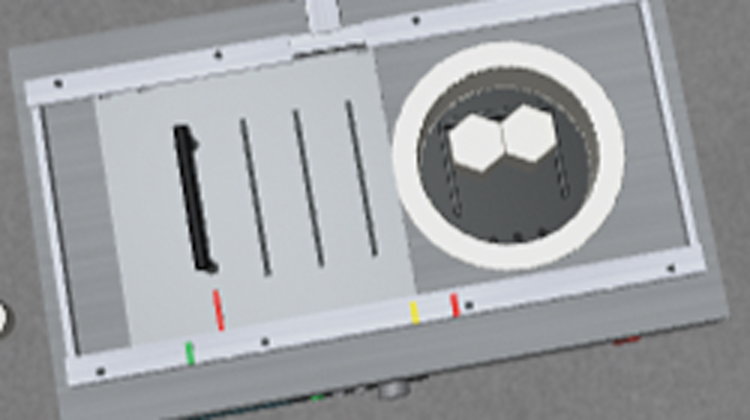

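The crop shows the two well blocks seated side by side, the shutter's red line at crop (219,310) and the yellow mark at (415,313). Furnace yaw is 11.7° (rail marks, handle and blocks agree). The notch target is about (0.579, 0.004).

```bash
cat >> h.py <<'E'
from scipy.spatial.transform import Rotation as Ro
def go(x,y,z,yaw):
    s=read_state();R=Ro.from_euler("xyz",s["tcp_rot"],degrees=True);T=Ro.from_euler("xyz",[180,0,yaw],degrees=True)
    print("t",round(s["time_s"],2),"turn",(R.inv()*T).as_rotvec().round(4),"shift",R.inv().apply(np.array([x,y,z])-s["eef_pos"]).round(4),"F",s["ft_force"].round(1),"w",round(s["width"],3))
if __name__=="__main__":
    import sys;go(*map(float,sys.argv[1:5]))
E
python3 h.py .455 -.3695 .12 -157
```

```text
t 0.1 turn [ 0.0017 -0.     -0.0357] shift [-0.2927  0.0416  0.1105] F [-0.3  1.   0.7] w 1.003
```

```bash
python3 -m crank '[[[0,0,-0.01,-0.037,0.005,0.014,1],[0,0,-0.02,-0.074,0.010,0.028,1],[0,0,-0.03,-0.111,0.016,0.042,1],[0.0017,0,-0.036,-0.148,0.021,0.056,1],[0.0017,0,-0.036,-0.185,0.026,0.070,1]]]' 40; python3 h.py .455 -.3695 .12 -157
```

```text
time_s: 0.52
eef_pos: [0.3613, -0.4218, 0.1604]
tcp_rot: [-179.9, -0.0, -157.0]
ft_force: [-0.6, -0.9, 0.4]
width: 0.999
grip_force: 0.0
t 0.52 turn [-0.0012 -0.0001  0.0004] shift [-0.1067  0.0115  0.0403] F [-0.6 -0.9  0.4] w 0.999
```

```bash
python3 -m crank '[[[0,0,0,-0.036,0.004,0.014,1],[0,0,0,-0.072,0.008,0.027,1],[0,0,0,-0.107,0.0115,0.040,1],[0,0,0,-0.107,0.0115,0.060,1],[0,0,0,-0.107,0.0115,0.060,1]]]' 40; python3 h.py .455 -.3695 .012 -157
python3 - <<'E'
from h import *
d=load("scene");cv2.imwrite("pics/s2.png",cv2.resize(d["color"][250:410,90:270,::-1],None,fx=3,fy=3,interpolation=cv2.INTER_CUBIC))
E
```

```text
time_s: 0.93
eef_pos: [0.4534, -0.3679, 0.0965]
tcp_rot: [179.7, -0.2, -156.9]
ft_force: [-0.9, 0.2, -0.9]
width: 1.0
grip_force: 0.0
t 0.93 turn [ 0.0055 -0.0042  0.0025] shift [-0.0012 -0.0026  0.0845] F [-0.9  0.2 -0.9] w 1.0
```

View pics/s2.png

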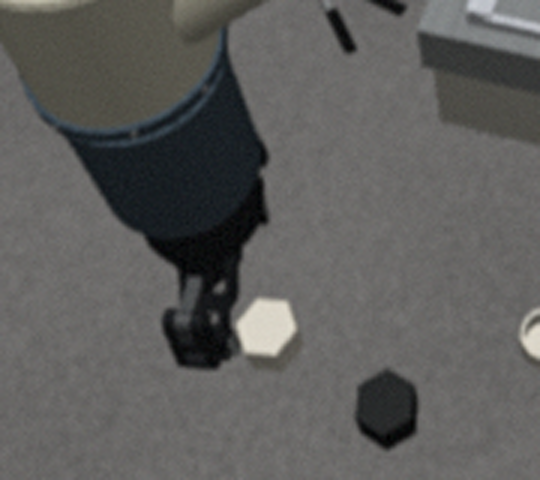

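The view shows the block at crop (267,327), full image (179,359). The finger tip is at crop (200,345). I'll check this with a projection before descending.

```bash
python3 - <<'E'
from h import *
d=load("scene",0);s=read_state();R=Ro.from_euler("xyz",s["tcp_rot"],degrees=True)
def pr(X):
    p=np.array(d["R"])@X+d["t"];return (np.array([d["fx"]*p[0]/p[2]+d["cx"],d["fy"]*p[1]/p[2]+d["cy"]])-[90,250])*3
print("block",pr(np.array([.4595,-.3677,.036])))
for dx in(-.011,.011):
  for dy in(-.0425,-.057,.0425,.057):
    for dz in (0,-.013,-.03): print(dx,dy,dz,pr(s["eef_pos"]+R.apply([dx,dy,dz])).round())
dd=optics.get_image("scene")["depth"];m=(dd[335:375,130:175]);P=None
g=load("scene");
v,u=np.mgrid[340:372,140:172];z=g["depth"][340:372,140:172];ok=(z>0)
C=np.stack([(u-g["cx"])/g["fx"]*z,(v-g["cy"])/g["fy"]*z,z],-1)[ok]
W=(C-g["t"])@np.array(g["R"]);W=W[(W[:,2]>.06)];Tl=R.inv().apply(W-s["eef_pos"])
print(W.shape,W.min(0),W.max(0));print("tool",np.percentile(Tl,[2,25,50,75,98],axis=0).round(4))
E
```

```text
block [264.9806993  325.40011619]
-0.011 -0.0425 0 [242. 353.]
-0.011 -0.0425 -0.013 [238. 346.]
-0.011 -0.0425 -0.03 [233. 337.]
-0.011 -0.057 0 [237. 375.]
-0.011 -0.057 -0.013 [233. 369.]
-0.011 -0.057 -0.03 [228. 360.]
-0.011 0.0425 0 [269. 233.]
-0.011 0.0425 -0.013 [265. 225.]
-0.011 0.0425 -0.03 [261. 215.]
-0.011 0.057 0 [273. 214.]
-0.011 0.057 -0.013 [270. 206.]
-0.011 0.057 -0.03 [266. 195.]
0.011 -0.0425 0 [209. 351.]
0.011 -0.0425 -0.013 [205. 344.]
0.011 -0.0425 -0.03 [200. 335.]
0.011 -0.057 0 [204. 373.]
0.011 -0.057 -0.013 [200. 366.]
0.011 -0.057 -0.03 [194. 357.]
0.011 0.0425 0 [238. 231.]
0.011 0.0425 -0.013 [235. 223.]
0.011 0.0425 -0.03 [230. 213.]
0.011 0.057 0 [243. 212.]
0.011 0.057 -0.013 [240. 204.]
0.011 0.057 -0.03 [235. 193.]
(668, 3) [ 0.45146055 -0.44290587  0.11327116] [ 0.49371261 -0.38324654  0.22812724]
tool [[-0.0167 -0.0739 -0.1245]
 [-0.0111 -0.0689 -0.1153]
 [-0.006  -0.0544 -0.0969]
 [ 0.0013 -0.0409 -0.0788]
 [ 0.0115 -0.0272 -0.0284]]
```

The finger's right edge at 233 matches the projection, so I'm descending.

```bash
python3 -m crank '[[[0.0055,-0.004,0,-0.001,-0.0025,0.03,1],[0.0055,-0.004,0,-0.001,-0.0025,0.06,1],[0.0055,-0.004,0,-0.001,-0.0025,0.078,1],[0.0055,-0.004,0,-0.001,-0.0025,0.084,1],[0.0055,-0.004,0,-0.001,-0.0025,0.084,1]]]' 40; python3 h.py .455 -.3695 .012 -157
```

```text
time_s: 1.5
eef_pos: [0.4551, -0.3735, 0.0171]
tcp_rot: [-179.6, 0.2, -157.1]
ft_force: [-0.1, 0.3, 0.0]
width: 0.997
grip_force: 0.0
t 1.5 turn [-0.0064  0.0029 -0.0009] shift [-0.0014  0.0037  0.0051] F [-0.1  0.3  0. ] w 0.997
```

```bash
python3 -m crank '[[[0,0,0,0,0.002,0.004,1],[0,0,0,0,0.002,0.004,0.3],[0,0,0,0,0.002,0.004,0.3],[0,0,0,0,0.002,0.004,0.3],[0,0,0,0,0.002,0.004,0.3]]]' 40; python3 -m crank '[[[0,0,0,0,0,0,0.3],[0,0,0,0,0,0,0.3],[0,0,0,0,0,0,0.3],[0,0,0,0,0,0,0.3],[0,0,0,0,0,0,0.3]]]'; python3 h.py .455 -.3695 .012 -157
```

```text
time_s: 1.92
eef_pos: [0.4558, -0.3713, 0.0142]
tcp_rot: [-179.5, 0.3, -157.0]
ft_force: [-2.8, 2.8, 27.3]
width: 0.46
grip_force: 40.1
time_s: 2.33
eef_pos: [0.456, -0.3713, 0.0143]
tcp_rot: [-179.5, 0.3, -157.0]
ft_force: [-1.5, 1.0, 4.8]
width: 0.457
grip_force: 41.3
t 2.33 turn [-0.0086  0.0048  0.0008] shift [0.0003 0.0021 0.0023] F [-1.5  1.   4.8] w 0.457
```

```bash
python3 -m crank '[[[0,0,0,0,0,-0.02,0.3],[0,0,0,0,0,-0.06,0.3],[0,0,0,0,0,-0.10,0.3],[0,0,0,0,0,-0.14,0.3],[0,0,0,0,0,-0.18,0.3]]]'; python3 h.py .5685 .0017 .25 -168.3
```

```text
time_s: 2.75
eef_pos: [0.4537, -0.3696, 0.1947]
tcp_rot: [-179.6, 0.2, -157.0]
ft_force: [1.2, -0.9, -2.5]
width: 0.461
grip_force: 41.0
t 2.75 turn [-0.0058  0.0042  0.1976] shift [-0.2511  0.2965 -0.0562] F [ 1.2 -0.9 -2.5] w 0.461
```

```bash
python3 -m crank '[[[0,0,0,-0.01,0.01,-0.02,0.3],[0,0,0.04,-0.03,0.035,-0.04,0.3],[0,0,0.08,-0.05,0.06,-0.056,0.3],[-0.005,0.004,0.12,-0.072,0.085,-0.056,0.3],[-0.005,0.004,0.197,-0.095,0.112,-0.056,0.3]]]'; python3 h.py .5685 .0017 .25 -168.3
```

```text
time_s: 3.17
eef_pos: [0.498, -0.2284, 0.2496]
tcp_rot: [-179.9, 0.1, -168.4]
ft_force: [1.0, 0.4, -3.3]
width: 0.457
grip_force: 41.1
t 3.17 turn [-0.0019  0.0024 -0.0022] shift [-0.1152  0.2113 -0.0005] F [ 1.   0.4 -3.3] w 0.457
```

```bash
python3 -m crank '[[[0,0,0,-0.017,0.031,0,0.3],[0,0,0,-0.034,0.062,0,0.3],[0,0,0,-0.051,0.093,0,0.3],[0,0,0,-0.068,0.124,0,0.3],[0,0,0,-0.085,0.155,0,0.3]]]'; python3 -m crank '[[[0,0,0,-0.012,0.025,0,0.3],[0,0,0,-0.024,0.045,0,0.3],[0,0,0,-0.030,0.056,0,0.3],[0,0,0,-0.030,0.056,0,0.3],[0,0,0,-0.030,0.056,0,0.3]]]'; python3 h.py .5685 .0017 .19 -168.3
python3 - <<'E'
from h import *
d=load("scene");np.savez("s3.npz",**d);cv2.imwrite("pics/s3.png",cv2.resize(d["color"][130:280,220:400,::-1],None,fx=4,fy=4,interpolation=cv2.INTER_CUBIC))
E
```

```text
time_s: 3.58
eef_pos: [0.5491, -0.0587, 0.2482]
tcp_rot: [-179.9, -0.0, -168.3]
ft_force: [1.0, -0.3, -0.2]
width: 0.459
grip_force: 41.0
time_s: 4.0
eef_pos: [0.567, 0.0005, 0.248]
tcp_rot: [-179.9, -0.0, -168.2]
ft_force: [-0.5, -0.3, -1.6]
width: 0.455
grip_force: 41.0
t 4.0 turn [-0.0018 -0.0005  0.0016] shift [-0.0017  0.0009  0.058 ] F [-0.5 -0.3 -1.6] w 0.455
```

View pics/s3.png

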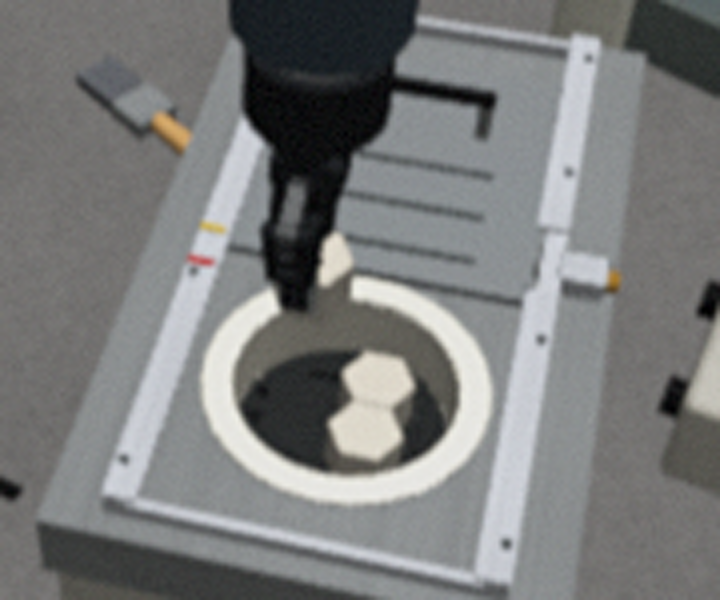

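The held block is upright at crop (335,258), behind the finger, and the well blocks are at (378,378) and (365,432). The notch is free.

```bash
python3 -m crank '[[[0,0,0,-0.001,0.001,0.02,0.3],[0,0,0,-0.001,0.001,0.05,0.3],[0,0,0,-0.001,0.001,0.08,0.3],[0,0,0,-0.001,0.001,0.105,0.3],[0,0,0,-0.001,0.001,0.112,0.3]]]'; python3 -m crank '[[[0,0,0,0,0,0.001,0.3],[0,0,0,0,0,0.002,0.3],[0,0,0,0,0,0.002,0.3]]]';  python3 h.py .5685 .0017 .1263 -168.3
python3 - <<'E'
from h import *
for i,n in enumerate(("scene","top")):
    d=load(n);np.savez(n+"4.npz",**d)
    c=d["color"][170:260,250:370] if i==0 else d["color"][100:200,245:355]
    im=cv2.resize(c[:,:,::-1],(400*c.shape[1]//c.shape[0]*1,400),interpolation=cv2.INTER_CUBIC)[:,:395]
    L=np.hstack([L,im]) if i else im
cv2.imwrite("pics/s4.png",L);print(L.shape)
E
```

```text
time_s: 4.47
eef_pos: [0.565, -0.0002, 0.1322]
tcp_rot: [-180.0, -0.4, -168.4]
ft_force: [-1.2, -0.6, -2.4]
width: 0.462
grip_force: 40.9
time_s: 4.72
eef_pos: [0.5693, 0.001, 0.1365]
tcp_rot: [-179.9, 0.2, -168.3]
ft_force: [-0.1, 1.1, -0.9]
width: 0.462
grip_force: 41.0
t 4.72 turn [-0.0022  0.0042  0.0003] shift [0.0007 0.0009 0.0102] F [-0.1  1.1 -0.9] w 0.462
(400, 790, 3)
```

View pics/s4.png

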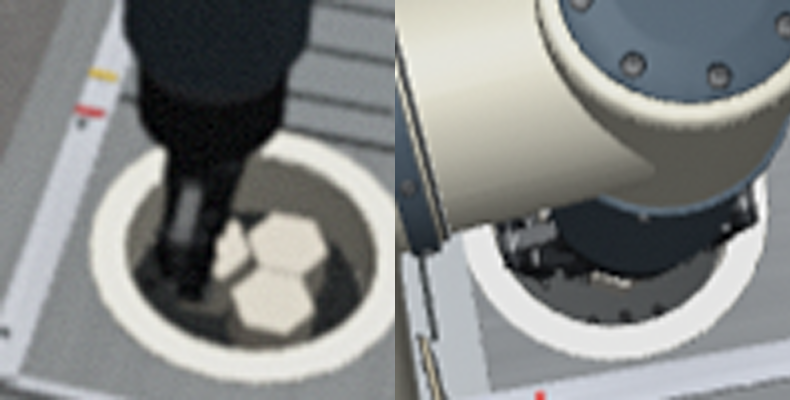

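The held block hangs in front of the notch, at (230,250) in the left half, with a small parallel gap to both neighbours. Lowering now.

```bash
python3 -m crank '[[[0,0,0,0,0.001,0.004,0.3],[0,0,0,0,0.001,0.007,0.3],[0,0,0,0,0.001,0.008,0.3],[0,0,0,0,0.001,0.008,0.3]]]'; python3 -m crank '[[[0,0,0,0,0,0.001,0.3],[0,0,0,0,0,0.0015,0.3],[0,0,0,0,0,0.0015,0.3]]]'
```

```text
time_s: 5.15
eef_pos: [0.5679, 0.0024, 0.1266]
tcp_rot: [-179.9, 0.0, -168.3]
ft_force: [0.4, 0.2, -1.8]
width: 0.458
grip_force: 41.0
time_s: 5.4
eef_pos: [0.568, 0.0024, 0.1264]
tcp_rot: [-179.9, 0.1, -168.2]
ft_force: [-3.6, 1.0, 6.1]
width: 0.457
grip_force: 41.9
```

```bash
python3 -m crank '[[[0,0,0,-0.0015,0,-0.0005,0.3],[0,0,0,-0.003,0,-0.0005,0.3],[0,0,0,-0.004,0,-0.0005,0.3],[0,0,0,-0.004,0,-0.0005,0.3]]]'; python3 -m crank '[[[0,0,0,-0.001,0,0,0.3],[0,0,0,-0.001,0,0,0.3],[0,0,0,-0.001,0,0,0.3]]]';python3 -m crank '[[[0,0,0,-0.0007,0,0,0.3],[0,0,0,-0.001,0,0,0.3],[0,0,0,-0.001,0,0,0.3]]]'
```

```text
time_s: 5.73
eef_pos: [0.5722, 0.0029, 0.1264]
tcp_rot: [-179.9, 0.1, -168.3]
ft_force: [-3.2, -0.2, 5.3]
width: 0.456
grip_force: 42.0
time_s: 5.98
eef_pos: [0.5731, 0.003, 0.1264]
tcp_rot: [-179.9, 0.1, -168.3]
ft_force: [-3.5, -0.2, 5.7]
width: 0.457
grip_force: 42.0
time_s: 6.23
eef_pos: [0.5737, 0.0031, 0.1264]
tcp_rot: [-179.9, 0.0, -168.3]
ft_force: [-5.0, -0.7, 5.8]
width: 0.454
grip_force: 42.0
```

Force is starting to rise. Continuing in small steps.

```bash
python3 -m crank '[[[0,0,0,-0.0007,0,0,0.3],[0,0,0,-0.001,0,0,0.3],[0,0,0,-0.001,0,0,0.3]]]';python3 -m crank '[[[0,0,0,-0.0007,0,0,0.3],[0,0,0,-0.001,0,0,0.3],[0,0,0,-0.001,0,0,0.3]]]'
```

```text
time_s: 6.48
eef_pos: [0.5743, 0.0032, 0.1264]
tcp_rot: [-179.8, -0.0, -168.3]
ft_force: [-5.8, -0.6, 8.1]
width: 0.459
grip_force: 42.2
time_s: 6.73
eef_pos: [0.5745, 0.0032, 0.1264]
tcp_rot: [-179.8, -0.1, -168.3]
ft_force: [-8.4, -0.3, 9.0]
width: 0.461
grip_force: 42.4
```

```bash
python3 -m crank '[[[0,0,0,-0.0007,0,0,0.3],[0,0,0,-0.001,0,0,0.3],[0,0,0,-0.001,0,0,0.3]]]' 20;python3 -m crank '[[[0,0,0,-0.0007,0,0,0.3],[0,0,0,-0.001,0,0,0.3],[0,0,0,-0.001,0,0,0.3]]]'
```

```text
time_s: 6.98
eef_pos: [0.5746, 0.0032, 0.1264]
tcp_rot: [-179.8, -0.2, -168.3]
ft_force: [-11.3, -0.7, 11.4]
width: 0.458
grip_force: 42.6
time_s: 7.23
eef_pos: [0.5747, 0.0032, 0.1265]
tcp_rot: [-179.8, -0.3, -168.3]
ft_force: [-14.1, -1.1, 13.9]
width: 0.461
grip_force: 42.9
```

```bash
python3 -m crank '[[[0,0,0,0.001,0,0,0.3],[0,0,0,0.002,0,0,0.3],[0,0,0,0.002,0,0,0.3],[0,0,0,0.002,0,0,0.5],[0,0,0,0.002,0,0,0.7]]]'; python3 -m crank '[[[0,0,0,0,0,0,0.7],[0,0,0,0,0,0,0.7],[0,0,0,0,0,0,0.7]]]'; python3 -m crank '[[[0,0,0,0,0,-0.01,0.7],[0,0,0,0,0,-0.03,0.7],[0,0,0,0,0,-0.06,0.7],[0,0,0,0,0,-0.09,0.7],[0,0,0,0,0,-0.13,0.7]]]';  python3 h.py .5479 .2324 .25 -168.3
```

```text
time_s: 7.65
eef_pos: [0.5762, 0.004, 0.1255]
tcp_rot: [-179.9, 0.1, -168.3]
ft_force: [-0.7, 0.6, -0.1]
width: 0.626
grip_force: 0.0
time_s: 7.9
eef_pos: [0.5759, 0.004, 0.1253]
tcp_rot: [-179.9, 0.0, -168.3]
ft_force: [-0.3, -0.1, -0.0]
width: 0.699
grip_force: 0.0
time_s: 8.32
eef_pos: [0.5745, 0.0041, 0.2559]
tcp_rot: [-179.9, -0.1, -168.3]
ft_force: [1.1, 0.8, 0.9]
width: 0.701
grip_force: 0.0
t 8.32 turn [-0.0013 -0.0024  0.0005] shift [-0.0203  0.2289  0.0055] F [1.1 0.8 0.9] w 0.701
```

```bash
python3 -m crank '[[[0,0,0,-0.004,0.035,0,0.8],[0,0,0,-0.008,0.073,0,0.9],[0,0,0,-0.012,0.111,0,1],[0,0,0,-0.016,0.149,0,1],[0,0,0,-0.018,0.187,0,1]]]'; python3 -m crank '[[[0,0,0,-0.001,0.02,0,1],[0,0,0,-0.002,0.036,0,1],[0,0,0,-0.002,0.042,0,1],[0,0,0,-0.002,0.042,0,1]]]';  python3 h.py .5479 .2324 .188 -168.3
python3 - <<'E'
from h import *
for i,n in enumerate(("scene","top")):
    d=load(n);np.savez(n+"5.npz",**d)
    c=d["color"][130:250,250:370] if i==0 else d["color"][90:210,235:355]
    im=cv2.resize(c[:,:,::-1],(395,395),interpolation=cv2.INTER_CUBIC)
    L=np.hstack([L,im]) if i else im
    g=d["color"].astype(int);br=(g.min(2)>190).astype(np.uint8);br=cv2.erode(br,np.ones((2,2))) if 0 else br
    for k in blobs(d,br,(275,125,320,180) if i else (285,205,330,250),60):
        print(n,cv2.contourArea(k),cen(k),ray(d,cen(k),.148)[0].round(4))
cv2.imwrite("pics/s5.png",L)
E
```

```text
time_s: 8.73
eef_pos: [0.555, 0.1926, 0.2562]
tcp_rot: [-179.9, 0.1, -168.3]
ft_force: [0.9, 0.2, -0.3]
width: 1.002
grip_force: 0.0
time_s: 9.07
eef_pos: [0.5485, 0.2333, 0.2554]
tcp_rot: [-179.9, 0.1, -168.2]
ft_force: [0.7, -0.5, 0.1]
width: 1.001
grip_force: 0.0
t 9.07 turn [-0.0017  0.001   0.0019] shift [ 0.0009 -0.0006  0.0674] F [ 0.7 -0.5  0.1] w 1.001
scene 128.5 [310.96627756 237.03891051] [ 0.6167 -0.0092  0.148 ]
scene 115.0 [298.85072464 227.51304348] [0.5787 0.0044 0.148 ]
scene 114.0 [314.65350877 224.45614035] [0.6098 0.0306 0.148 ]
top 697.5 [297.7916368 150.2962963] [0.6014 0.009  0.148 ]
```

View pics/s5.png

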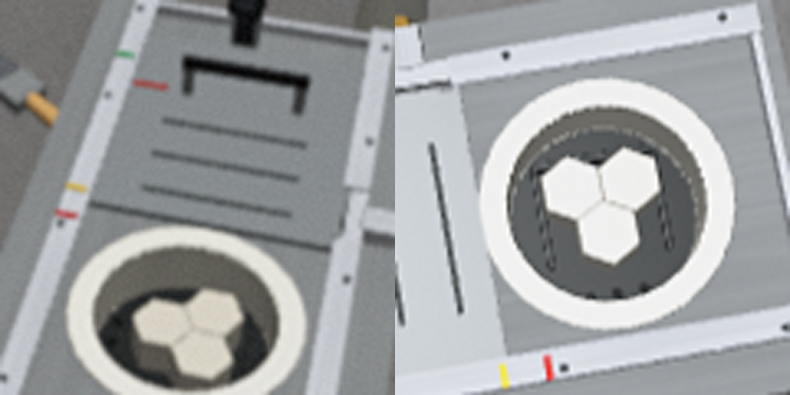

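The three blocks nest tightly in both halves, at scene (160,320), (213,313) and (205,352). Centre spacings are 40.7, 40.4 and 40.4 mm, so the faces touch. Next is the handle, which needs about 140 mm of travel.

```bash
python3 -m crank '[[[0,0,0,0.001,0,0.02,1],[0,0,0,0.001,0,0.05,1],[0,0,0,0.001,0,0.064,1],[0,0,0,0.001,0,0.066,0.5],[0,0,0,0.001,0,0.066,0.3]]]' 40; python3 h.py .5479 .2324 .188 -168.3;python3 -m crank '[[[0,0,0,0,0,0,0.25],[0,0,0,0,0,0,0.2],[0,0,0,0,0,0,0.15],[0,0,0,0,0,0,0.05],[0,0,0,0,0,0,0.05]]]' ; python3 -m crank '[[[0,0,0,0,0,0,0.05],[0,0,0,0,0,0,0.05],[0,0,0,0,0,0,0.05]]]'
```

```text
time_s: 9.58
eef_pos: [0.5478, 0.2306, 0.189]
tcp_rot: [-179.8, -0.0, -168.4]
ft_force: [0.7, 0.8, 1.2]
width: 0.743
grip_force: 0.0
t 9.58 turn [-0.0029 -0.0004 -0.0009] shift [-0.0004  0.0018  0.001 ] F [0.7 0.8 1.2] w 0.743
time_s: 10.0
eef_pos: [0.5482, 0.2322, 0.1903]
tcp_rot: [-179.9, 0.2, -168.3]
ft_force: [0.1, -1.1, 3.3]
width: 0.12
grip_force: 39.0
time_s: 10.25
eef_pos: [0.5482, 0.2321, 0.1903]
tcp_rot: [-179.9, 0.2, -168.3]
ft_force: [-0.9, -0.9, 5.8]
width: 0.121
grip_force: 39.3
```

```bash
python3 -m crank '[[[0,0,0,0,-0.01,0,0.05],[0,0,0,0,-0.025,0,0.05],[0,0,0,0,-0.04,0,0.05],[0,0,0,0,-0.055,0,0.05],[0,0,0,0,-0.07,0,0.05]]]'; python3 -m crank '[[[0,0,0,0,-0.015,0,0.05],[0,0,0,0,-0.03,0,0.05],[0,0,0,0,-0.042,0,0.05],[0,0,0,0,-0.05,0,0.05],[0,0,0,0,-0.05,0,0.05]]]';  python3 h.py .5766 .0950 .1903 -168.3
python3 - <<'E'
from h import *
d=load("scene");hsv=cv2.cvtColor(d["color"],cv2.COLOR_RGB2HSV)
for nm,lo,hi in(("y",20,35),("r",0,8),("r2",172,180)):
    m=cv2.inRange(hsv,(lo,70,80),(hi,255,255))
    for k in blobs(d,m,(250,135,310,215),2):print(nm,cen(k).round(1),[ray(d,cen(k),z)[0].round(4) for z in(.171,.179)])
c=d["color"][130:250,230:390];cv2.imwrite("pics/s6.png",cv2.resize(c[:,:,::-1],None,fx=4,fy=4,interpolation=cv2.INTER_CUBIC))
E
```

```text
time_s: 10.67
eef_pos: [0.5617, 0.1669, 0.1903]
tcp_rot: [179.7, 0.2, -168.2]
ft_force: [-5.0, 10.4, 7.0]
width: 0.123
grip_force: 39.6
time_s: 11.08
eef_pos: [0.5725, 0.1142, 0.1903]
tcp_rot: [-179.9, 0.1, -168.3]
ft_force: [-0.2, -2.0, 5.1]
width: 0.118
grip_force: 39.5
t 11.08 turn [-0.0013  0.0023  0.0002] shift [-0.0001 -0.0196  0.    ] F [-0.2 -2.   5.1] w 0.118
y [273.  186.5] [array([0.4692, 0.0816, 0.171 ]), array([0.4727, 0.0746, 0.179 ])]
r [281.5 184.5] [array([0.4859, 0.098 , 0.171 ]), array([0.4892, 0.0909, 0.179 ])]
```

View pics/s6.png

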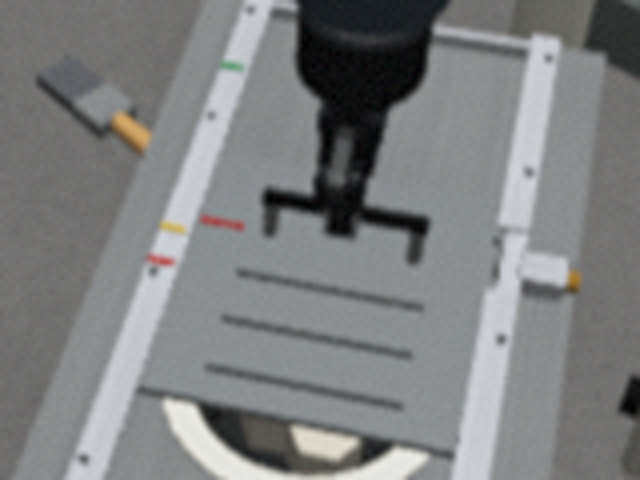

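The bar is gripped at crop (342,210), the red line is at (222,223) and the yellow mark at (173,229). About 20 mm remain by both the line and the TCP estimate.

```bash
python3 -m crank '[[[0,0,0,0,-0.006,0,0.05],[0,0,0,0,-0.012,0,0.05],[0,0,0,0,-0.016,0,0.05],[0,0,0,0,-0.016,0,0.05]]]'; python3 -m crank '[[[0,0,0,0,-0.001,0,0.05],[0,0,0,0,-0.002,0,0.05],[0,0,0,0,-0.002,0,0.05]]]'; python3 -m crank '[[[0,0,0,0,-0.001,0,0.05],[0,0,0,0,-0.0015,0,0.05],[0,0,0,0,-0.0015,0,0.05]]]'; python3 h.py .5766 .0950 .1903 -168.3
```

```text
time_s: 11.47
eef_pos: [0.5756, 0.099, 0.1903]
tcp_rot: [-179.9, 0.1, -168.2]
ft_force: [-0.6, -3.7, 4.3]
width: 0.12
grip_force: 39.7
time_s: 11.72
eef_pos: [0.5761, 0.0967, 0.1903]
tcp_rot: [-179.8, 0.1, -168.3]
ft_force: [-0.9, -2.1, 6.1]
width: 0.123
grip_force: 39.7
time_s: 11.97
eef_pos: [0.5764, 0.0955, 0.1903]
tcp_rot: [-179.9, 0.1, -168.2]
ft_force: [-2.0, -1.0, 6.1]
width: 0.119
grip_force: 39.8
t 11.97 turn [-0.0025  0.0019  0.0009] shift [-0.0001 -0.0006 -0.    ] F [-2.  -1.   6.1] w 0.119
```

```bash
python3 -m crank '[[[0,0,0,0,0,0,0.4],[0,0,0,0,0,0,0.7],[0,0,0,0,0,0,0.7],[0,0,0,0,0,0,0.7],[0,0,0,0,0,0,0.7]]]'; python3 -m crank '[[[0,0,0,0,0,-0.02,0.7],[0,0,0,0,0,-0.05,0.7],[0,0,0,0,0,-0.085,0.7],[0,0,0,0,0,-0.125,0.7],[0,0,0,0.02,0.02,-0.15,0.7]]]'; python3 -m crank '[[[0,0,0,0.03,0.02,0,0.7],[0,0,0,0.06,0.05,0,0.7],[0,0,0,0.09,0.085,0,0.7],[0,0,0,0.11,0.12,0,0.7],[0,0,0,0.11,0.12,0,0.7]]]'
python3 - <<'E'
from h import *
for n,bx,hb in(("scene",(250,135,310,215),(270,165,345,210)),("top",(190,185,300,215),(215,130,290,200))):
    d=load(n);hsv=cv2.cvtColor(d["color"],cv2.COLOR_RGB2HSV)
    for nm,lo,hi in(("y",20,35),("r",0,8)):
        m=cv2.inRange(hsv,(lo,70,80),(hi,255,255))
        for k in blobs(d,m,bx,2):print(n,nm,cen(k).round(1),[ray(d,cen(k),z)[0].round(4) for z in(.171,.179)])
    for k in blobs(d,(d["color"].max(2)<60).astype(np.uint8),hb,60):print("handle",cv2.minAreaRect((ray(d,k[:,0],.203)[:,:2]*1000).astype(np.float32)))
    c=d["color"][130:250,260:380] if n=="scene" else d["color"][100:220,215:335]
    im=cv2.resize(c[:,:,::-1],(395,395),interpolation=cv2.INTER_CUBIC);L=im if n=="scene" else np.hstack([L,im])
cv2.imwrite("pics/s7.png",L)
E
```

```text
time_s: 12.38
eef_pos: [0.5759, 0.0956, 0.189]
tcp_rot: [-179.9, 0.0, -168.3]
ft_force: [-0.6, 0.1, -0.5]
width: 0.7
grip_force: 0.0
time_s: 12.8
eef_pos: [0.5544, 0.1096, 0.3417]
tcp_rot: [-179.8, 0.2, -168.5]
ft_force: [-1.2, 0.8, -0.7]
width: 0.704
grip_force: 0.0
time_s: 13.22
eef_pos: [0.4166, 0.2097, 0.3398]
tcp_rot: [179.9, 0.1, -168.0]
ft_force: [1.6, -0.1, 0.2]
width: 0.698
grip_force: 0.0
scene y [273.  186.5] [array([0.4692, 0.0816, 0.171 ]), array([0.4727, 0.0746, 0.179 ])]
scene r [286.1 190.8] [array([0.5064, 0.0828, 0.171 ]), array([0.5094, 0.0759, 0.179 ])]
handle ((579.1098022460938, 86.35633850097656), (103.84503173828125, 33.89296340942383), 11.42524528503418)
top y [267.8 204.4] [array([0.4722, 0.0736, 0.171 ]), array([0.4713, 0.0734, 0.179 ])]
top r [281.1 201.6] [array([0.4791, 0.0446, 0.171 ]), array([0.4781, 0.0446, 0.179 ])]
top r [265.2 192. ] [array([0.4996, 0.0801, 0.171 ]), array([0.4984, 0.0797, 0.179 ])]
handle ((576.4150390625, 96.29500579833984), (105.43768310546875, 9.811898231506348), 11.770036697387695)
```

View pics/s7.png

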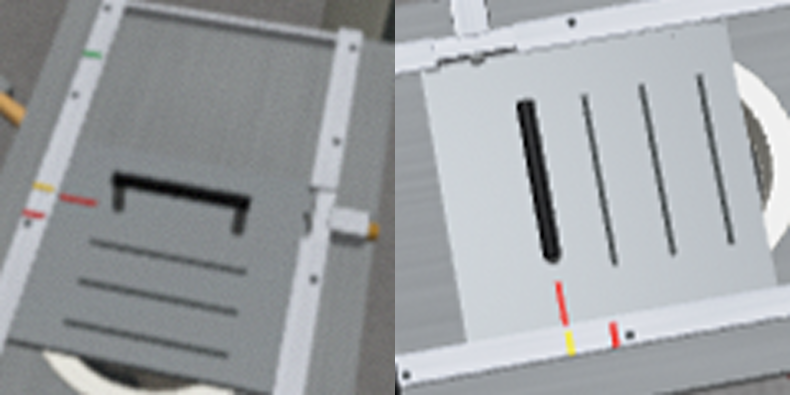

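The red line at (562,303) now meets the yellow mark at (570,343) in the right half. The offset is about 1 mm, so the plate is at the vent stop and well short of the red mark. The arm is clear, so I'm handing in.

```bash
python3 -c "
from bench import ticket;print(ticket.finish_job())"
```

```text
the job is handed in; nothing more can be done
None
```

I've handed the job in: the white block sits in the notch touching both neighbours (centre spacings 40.4–40.7 mm), and the shutter is released at the vent stop, within about 1 mm of the yellow mark, with the arm clear after about 13 s; no verdict came back.

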